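# Nip the calendars and poise the hollow punch in the guide hole

## Task

Wind the press's handwheel down (clockwise seen from above) by its crank grip until the platen bears on the calendar pile. Then take the long hollow punch, the tallest of the three tools in the wooden block, and lower it upright through the guide hole in the front of the platen without letting it touch the guide or the paper. Finish while still holding it there, still, upright and centred in the hole, its cutting edge just clear of the paper (less than a centimetre above it), so that I can sight it on the pencil mark before I strike; leave the other tools, the mallet and the ink jar where they are.

Things in the scene. Friction and masses are not known exactly. Their poses are not given: they have to be found in the camera images.
- handwheel (a joint): turn of the press's handwheel, rad; grows clockwise seen from above and winds platen and wheel down 6 mm per full turn. At 12.57 (4 pi) the platen bears on the pile and the wheel stops hard; at 0 it is 12 mm higher. Turning takes 3 to 4 N at the crank grip; it stays where it is left. At 12.57 the crank grip is on the side away from the guide hole.
- wheel_axis (a point): point on the vertical screw axis of the press, level with grip_mid (47 mm above the middle of the rim). The dark steel wheel is 156 mm across, its rim 16 mm thick, with three spokes; its hub rises to 31 mm below this point. With the platen down this point is 231 mm above the table.
- grip_mid (a point): the crank grip: a black upright cylinder 24 mm in diameter and 59 mm tall standing on the wheel's rim, 70 mm from the screw axis; it spins freely on its own pin. This point is on its axis, 36 mm above its foot and 23 mm below its top; the rim's top is 39 mm below this point.
- guide_mouth (a point): centre of the top of the guide hole: plain, vertical, 24 mm in diameter, 30 mm deep, right through the aluminium guide block (70 by 80 mm, 30 mm tall) on the platen's front edge, 165 mm in front of the screw axis. The block moves with the platen; platen down, it lies on the paper and this point is 76 mm above the table. The wheel's rim comes no nearer than 87 mm to the hole's axis.
- paper_mark (a point): pencil cross on the top sheet of the calendar pile, straight below the centre of the guide hole; on the paper's surface, 46 mm above the table. z up.
- punch: long steel hollow punch, 150 mm long, about 0.22 kg, upright in one of the block's sockets; the tallest tool (top 155 mm above the table, the others 116 and 124). Origin: centre of the cutting edge at its lower end; z axis up along it. Tube 12 mm in diameter for 50 mm, then a collar (21 mm diameter, 6 mm high) resting on the block, a round dark shank of 19 mm to 142 mm, a head of 21 mm.
- tool_block: wooden block 175 by 62 mm, 55 mm tall, fixed to the table; origin at the centre of its underside, x along its length. Three sockets of 14.5 mm diameter, 53 mm deep, lie on its long middle line at x = -56, 0 and 56 mm; each holds a tool.
- small_punch: smaller steel punch in another socket, 111 mm long, shank 14 mm in diameter; origin at its lower end, z up. To be left alone.
- awl: awl with a turned wooden handle up to 32 mm in diameter in another socket, 119 mm tall; origin 6 mm below its point, z up. To be left alone.
- ink_jar: small glass jar of ink, 48 mm in diameter, 55 mm tall, standing on the table beside the press; origin at the centre of its underside. To be left alone.
- press: bench nipping press, fixed: dark steel base 370 by 280 mm, posts 122 mm either side of the screw axis (180 mm tall), bridge between them with its top 156 mm above the table. Origin on the table under the screw axis; x points away from the guide hole, z up. Six calendars (297 by 210 mm) lie on its base.
- mallet: mallet lying on the table beyond the block: white cylindrical head 52 mm in diameter and 90 mm long, wooden handle 24 mm thick and 210 mm long; origin on the table under the middle of the head, handle along -x. To be left alone.
Things that resemble listed ones, but are neither listed nor needed, are in the scene too. Leave any purple look-alike of the punch alone.

How it is judged:
On the way, in this order (a step that is already met when the one before it is completed fails the run):
1. the handwheel is wound down until the platen bears on the pile (within 0.35 rad of its stop) (value of joint handwheel above 12.22 rad), for 0.2 s.
2. the punch is drawn out of the block (cutting edge 70 mm or more above the table) (height (world z) of punch above 0.07 m), for 0.1 s.
3. the punch is in the guide hole, its edge below the hole's mouth (z of punch in the frame of guide_mouth below -0.005 m and horizontal distance between punch and guide_mouth below 0.006 m), for 0.1 s.
At the end, for the whole second after the job is handed in: The handwheel is within 0.35 rad of its stop (platen down); the punch is held in the fingers, still, upright within 4 degrees, its cutting edge within 3 mm of the guide hole's axis and 0.5 to 10 mm above the paper, touching neither guide nor paper (value of joint handwheel above 12.22 rad and horizontal distance between punch and guide_mouth below 0.003 m and z of punch in the frame of paper_mark between 0.0005 and 0.01 m and angle between punch's own z axis and vertical below 0.07 rad and contact force between the fingers and punch above 1 N and contact force between punch and press below 0.1 N and linear speed of punch below 0.01 m/s); the arm keeps its last pose, push and grip.
It fails at once if the punch touches the guide, the paper or any other part of the press (contact force between punch and press above 0.5 N).
It fails at once if another tool is pulled out of the block or knocked about (moved more than 20 mm) (distance of any of small_punch, awl from where it was at the start of the episode above 0.02 m).
It fails at once if the mallet or the ink jar is moved more than 20 mm (distance of any of ink_jar, mallet from where it was at the start of the episode above 0.02 m).
It also fails if it takes over 72 s, if anything falls off the work surface, if the arm or the gripper's body presses on something with over 40 N, if the wrist force passes 120 N, or if a joint passes its speed limit or range.

## Robot

A 7-joint arm with a two-finger parallel gripper is mounted at the origin on the work surface. World frame = base frame: x ahead of the robot, y to its left, z up, the work surface at z = 0. Lengths are in m, angles in rad, forces in N, time in s.
With the tool pointing down it reaches from about 0.425 to 0.875 m from the base axis. Payload 4.7 kg.
Tool frame: the origin (TCP) lies midway between the tips of the shut fingers; the grasp point (between the pads) lies 19 mm behind it; z points along the fingers, y is the direction in which the jaws open and shut (so a half turn about z gives the same grasp; the last joint's range is limited). The gripper opens to 87 mm and grips with 3 to 60 N. Pads are 19 mm wide; open, the fingers measure 117 mm over their backs; the gripper's body (75 mm by 190 mm) begins 51 mm behind the grasp point.
Start: joints at [-1.169, 0.321, -0.07, 1.45, 0.023, 1.371, -0.057], TCP at [0.246, 0.602, 0.2] pointing down, gripper open.
Joint ranges: [-2.86, 2.86], [-0.3, 2.09], [-1.38, 1.24], [0.06, 2.45], [-1.56, 4.7], [0.09, 2.05], [-2.69, 2.69]. Speed limits (rad/s): [2.57, 2.57, 3.14, 3.14, 3.14, 3.14, 3.14].

## Interface

Orientations are given as a rotation vector (axis times angle).
In Python, from bench import monitor, eyes, order gives the robot as it stands. The module is installed in compiled form; this text tells all that it offers.
- The arm moves only by the shell command python3 -m pendant 'ROWS' [FORCE]. ROWS is JSON, a list of rows, each a list of 3 entries, a list of its own where there are three numbers: the turn, a rotation vector about the tool's x, y, z in degrees, then the shift along the tool's x, y, z in m, then the gripper command: -1 is fully open, 1 is shut, values between are in proportion. In form: [[[rx, ry, rz], [tx, ty, tz], hand], ...]. A call has 1 to 8 rows; each row shifts and turns the commanded pose from where the row before left it, along the tool's axes as they then stand; what a row does not reach is not made up. A row lasts 1/8 s, in which the tool goes at most 62.5 mm and 10.7 degrees, less where a joint would pass 70% of its speed; a pose out of reach is approached as far as the arm can. A call is refused whole if a number of a shift passes 0.0625 or a number of a turn 10.7, either way. A call with a gripper value outside its range is refused whole. The fingers move at their own pace and stop on an object; FORCE is the grip in N (left out, the last holds). Time passes only in rows, so rows that do not move let the fingers close. It gives the time, the measured TCP pose, the force and the opening at its end, in the units of the state.
- monitor.get_state(): the state, without advancing time (a new reading comes with each control period).
- eyes.get_image(name): name is "side" or "top"; returns a dict with "color" (384x512x3 uint8, red, green, blue), "range_z" (384x512 float32, m along the optical axis (not along the pixel's ray), 0 where there is no reading), "fx", "fy", "cx", "cy" (pixels), "world_to_cam" (4x4, takes a point from world to camera coordinates). Camera axes: x right, y up, looking along -z (the intrinsics and any distortion apply to the point x, -y, -z); pixel columns grow to the right and rows downward; lengths in m; the calibration is good to about 2 mm. A picture is of the moment at which its call begins.
- order.close_job(): hands the job in, once; it reports no verdict.
The state is a dict: "time": time; "joint_positions": joint angles; "qd": joint speeds; "joint_torque": joint torques, N m; "position": TCP position; "tool_rot": TCP orientation; "ft_force": force on the tool from outside, world axes, zero at the start; "torque": the same for the moment, N m; "grip_width": opening from 0.0 (shut) to 1.0 (fully open).
Only numpy, scipy, OpenCV 4.12 (cv2) and the standard library are available. Lean on these libraries where they do the work, as an engineer would, in place of code of your own. Each camera call takes 0.05 s, during which the arm holds its last target.

## Working session

There is one attempt and no reset: what is moved stays moved. The work goes in short steps, Python scripts to look and compute and a shell command to move; the robot and the scene stay as the last step left them, time stands still between calls to the robot, and variables do not carry over. Pictures are saved under pics/ and viewed, and the job is handed in when it is done.

```bash
mkdir -p pics; ls; cat > h.py <<'E'
import numpy as np, cv2
from bench import monitor, eyes, order
from scipy.spatial.transform import Rotation as R
def st():
    s=monitor.get_state(); return s
def grab(n,tag):
    d=eyes.get_image(n); np.savez(f'pics/{tag}.npz',**d); cv2.imwrite(f'pics/{tag}.png',d['color'][:,:,::-1]); return d
def load(tag): return dict(np.load(f'pics/{tag}.npz'))
def ray(d,u,v):
    T=np.linalg.inv(d['world_to_cam']); c=np.array([(u-d['cx'])/d['fx'],-(v-d['cy'])/d['fy'],-1.])
    return T[:3,3],T[:3,:3]@c
def onz(d,u,v,z):
    o,r=ray(d,u,v); return o+r*(z-o[2])/r[2]
def depth(d,u,v):
    o,r=ray(d,u,v); return o+r*float(d['range_z'][int(round(v)),int(round(u))])
def proj(d,p):
    c=d['world_to_cam']@np.append(p,1); return np.array([d['cx']+d['fx']*c[0]/-c[2], d['cy']+d['fy']*(-c[1])/-c[2]])
def tri(d1,p1,d2,p2):
    o1,r1=ray(d1,*p1);o2,r2=ray(d2,*p2)
    A=np.stack([r1,-r2],1);x=np.linalg.lstsq(A,o2-o1,rcond=None)[0]
    a=o1+r1*x[0];b=o2+r2*x[1]; return (a+b)/2,np.linalg.norm(a-b)
E
python3 - <<'E'
from h import *
for n in('side','top'):
    d=grab(n,n+'0'); print(n,{k:d[k] for k in d if k not in('color','range_z')})
s=st();print(s)
E
```

```text
pics
side {'fx': 373.60660647580283, 'fy': 373.60660647580283, 'cx': 259.3248479075029, 'cy': 193.798706564437, 'world_to_cam': array([[ 0.91848127, -0.39527734,  0.01216492, -0.51788972],
       [ 0.2198739 ,  0.53599211,  0.81508768, -0.2581137 ],
       [-0.32870599, -0.74596802,  0.57920989, -0.9009048 ],
       [ 0.        ,  0.        ,  0.        ,  1.        ]])}
top {'fx': 386.9954414704567, 'fy': 386.9954414704567, 'cx': 257.6942291805089, 'cy': 191.7878849580042, 'world_to_cam': array([[-0.02782626, -0.99940239,  0.02050782, -0.03067974],
       [ 0.99781826, -0.02654171,  0.06045049, -0.56044682],
       [-0.05987005,  0.02214519,  0.9979605 , -1.16255647],
       [ 0.        ,  0.        ,  0.        ,  1.        ]])}
{'time': 0.1, 'joint_positions': array([-1.16890498,  0.32176274, -0.07009466,  1.45154021,  0.02260251,
        1.37077828, -0.05694028]), 'qd': array([ 0.00110049, -0.00101816, -0.00071415, -0.00366699, -0.00011459,
       -0.00048889,  0.00146067]), 'joint_torque': array([-3.83565521e-04, -4.92575455e+01, -4.05883575e-01, -3.13398099e+01,
       -6.40538055e-02,  3.94939701e-02,  6.73816203e-05]), 'position': array([0.24563821, 0.60123547, 0.1987684 ]), 'tool_rot': array([-6.05289676e-01, -3.08248659e+00,  2.64616528e-03]), 'ft_force': array([ 0.26632062,  0.74330459, -0.49353614]), 'torque': array([ 0.0526269 , -0.00177936,  0.02853992]), 'grip_width': 0.9984599692359962}
```

View pics/side0.png

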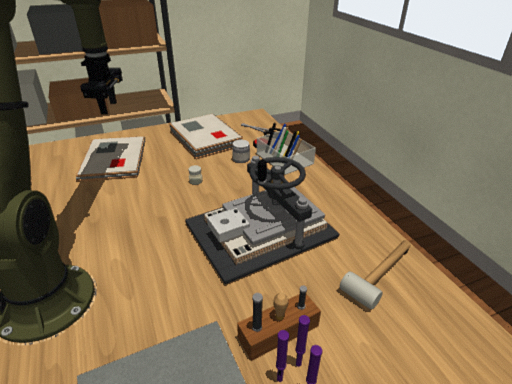

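View pics/top0.png

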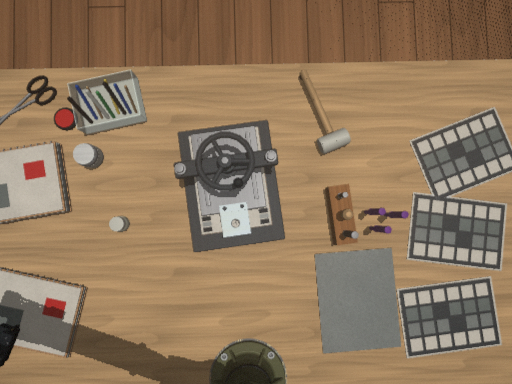

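```bash
python3 - <<'E'
from h import *
a=load('side0')['color'][:,:,::-1];b=load('top0')['color'][:,:,::-1]
cv2.imwrite('pics/c1.png',cv2.resize(a[140:270,190:345],None,fx=5,fy=4.5,interpolation=2))
cv2.imwrite('pics/c2.png',cv2.resize(b[115:255,170:290],None,fx=4.2,fy=4.2,interpolation=2))
x=cv2.resize(a[275:384,230:335],None,fx=4,fy=4,interpolation=2);y=cv2.resize(b[175:255,315:415],None,fx=4,fy=4,interpolation=2)
z=np.zeros((436,820,3),np.uint8);z[:436,:420]=x;z[:320,420:820]=y
cv2.imwrite('pics/c3.png',z[:,:800])
E
```

```text
(no output)
```

View pics/c1.png

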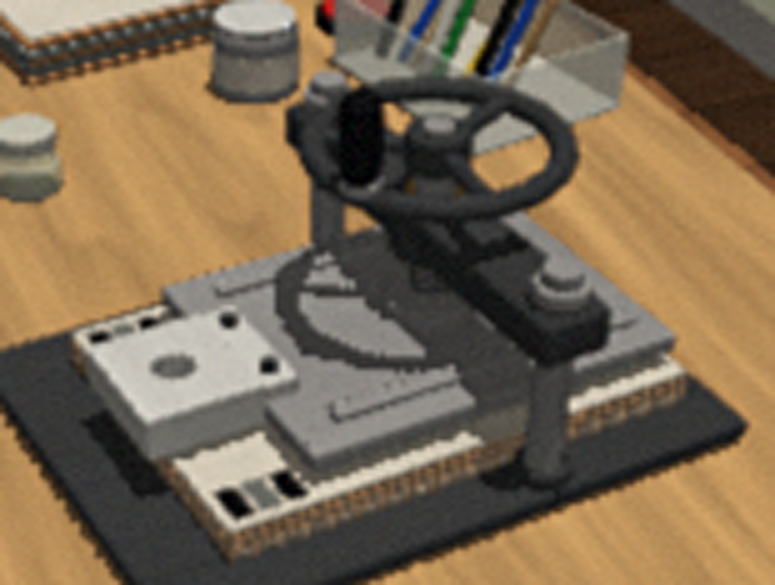

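View pics/c2.png

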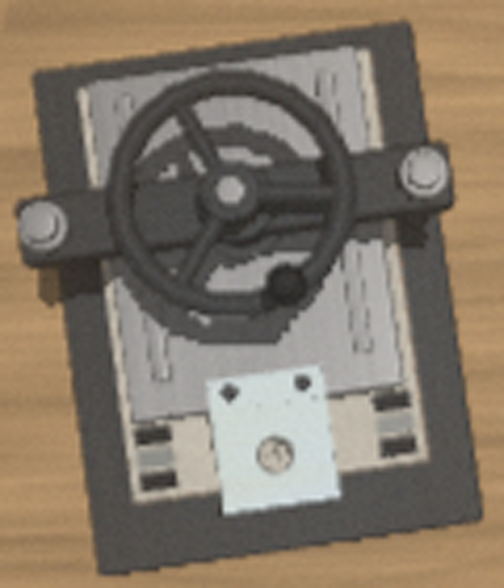

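View pics/c3.png

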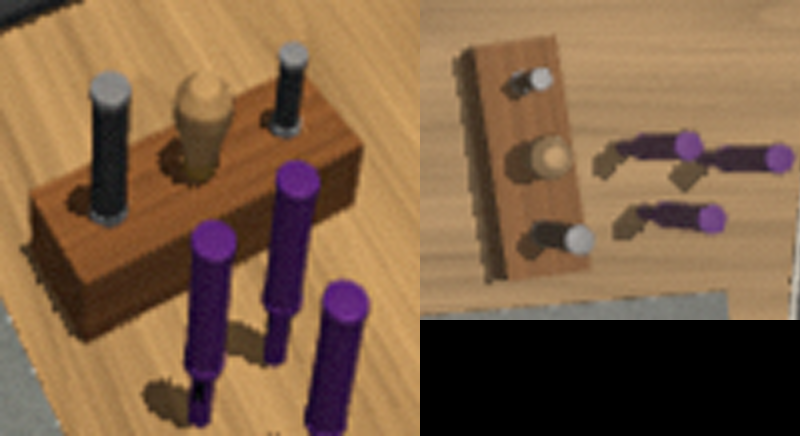

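```bash
python3 - <<'E'
from h import *
s=load('side0');t=load('top0')
cs=lambda x,y:(190+x/5,140+y/4.5)
ct=lambda x,y:(170+x/4.2,115+y/4.2)
P={'hole':(cs(174,366),ct(275,455)),'hub':(cs(438,125),ct(232,190)),'griptop':(cs(362,93),ct(290,275)),
'postL':(cs(326,85),ct(44,227)),'postR':(cs(562,280),ct(424,170)),
'punchtop':((230+111/4,275+88/4),(315+159/4,175+240/4)),
'small':((230+293/4,275+55/4),(315+121/4,175+79/4)),'awl':((230+205/4,275+82/4),(315+136/4,175+155/4))}
for k,(a,b) in P.items():
    p,e=tri(s,a,t,b);print(k,np.round(a,1),np.round(b,1),p.round(4),'err',round(e,4),'dS',depth(s,*a).round(3),'dT',depth(t,*b).round(3))
# white guide block contour in top
import cv2
for n,d,roi in(('top',t,(195,245,210,260)),):
    c=d['color'].astype(int);m=(c.min(2)>190).astype(np.uint8)
    mm=np.zeros_like(m);mm[195:245,205:260]=m[195:245,205:260]
    cnt=max(cv2.findContours(mm,0,2)[0],key=cv2.contourArea);print(cv2.minAreaRect(cnt))
E
```

```text
hole [224.8 221.3] [235.5 223.3] [0.4678 0.0212 0.0841] err 0.0022 dS [0.473 0.033 0.074] dT [0.466 0.023 0.046]
hub [277.6 167.8] [225.2 160.2] [0.6316 0.0391 0.2075] err 0.0009 dS [0.63  0.035 0.211] dT [0.631 0.039 0.208]
griptop [262.4 160.7] [239.  180.5] [0.5721 0.0043 0.262 ] err 0.0026 dS [0.569 0.002 0.264] dT [0.573 0.004 0.261]
postL [255.2 158.9] [180.5 169. ] [0.6161 0.1596 0.1741] err 0.0012 dS [0.615 0.155 0.177] dT [0.615 0.159 0.18 ]
postR [302.4 202.2] [271.  155.5] [ 0.6467 -0.0807  0.1689] err 0.0002 dS [ 0.641 -0.091  0.177] dT [ 0.645 -0.08   0.181]
punchtop [257.8 297. ] [354.8 235. ] [ 0.4282 -0.3014  0.1524] err 0.0011 dS [ 0.428 -0.303  0.155] dT [ 0.428 -0.301  0.153]
small [303.2 288.8] [345.2 194.8] [ 0.5391 -0.2898  0.1136] err 0.0008 dS [ 0.538 -0.292  0.117] dT [ 0.539 -0.289  0.116]
awl [281.2 295.5] [349.  213.8] [ 0.4848 -0.2953  0.1234] err 0.0009 dS [ 0.484 -0.296  0.125] dT [ 0.485 -0.294  0.128]
((234.69998168945312, 218.8999786376953), (31.112699508666992, 27.718585968017578), 81.8698959350586)
```

```bash
python3 -m pendant '[[[0,0,10],[0,0,-0.02],-1],[[0,0,10],[0,0,-0.02],-1],[[0,0,10],[0,0,-0.02],-1],[[0,0,10],[0,0,-0.02],-1],[[0,0,10],[0,0,-0.02],-1],[[0,0,10],[0,0,-0.02],-1],[[0,0,10],[0,0,0],-1],[[0,0,10],[0,0,0],-1]]' 20
python3 -m pendant '[[[0,0,10],[0,0,0],-1],[[0,0,0],[-0.036,0.044,0],-1],[[0,0,0],[-0.036,0.044,0],-1],[[0,0,0],[-0.036,0.044,0],-1],[[0,0,0],[-0.036,0.044,0],-1],[[0,0,0],[-0.036,0.044,0],-1],[[0,0,0],[-0.036,0.044,0],-1]]'
python3 -c "
from h import *
s=st();r=R.from_rotvec(s['tool_rot']).as_matrix();print(s['position'],r.round(3),s['joint_positions'])"
```

```text
time: 1.1
position: [0.2458, 0.6017, 0.3195]
tool_rot: [2.451, 1.965, -0.001]
ft_force: [0.0, -0.4, -0.9]
grip_width: 1.001
time: 1.98
position: [0.4091, 0.3, 0.3195]
tool_rot: [-2.608, -1.752, 0.0]
ft_force: [0.8, 0.0, 0.3]
grip_width: 1.0
[0.4090655  0.30003249 0.31947767] [[ 0.378  0.926 -0.   ]
 [ 0.926 -0.378  0.   ]
 [-0.    -0.    -1.   ]] [-1.02490975 -0.02642646  0.33376128  1.60760918  0.00849938  1.55909695
 -1.07912704]
```

```bash
python3 -m pendant '[[[0,0,0],[-0.0354,0.0438,0],-1],[[0,0,0],[-0.0354,0.0438,0],-1],[[0,0,0],[-0.0354,0.0438,0],-1],[[0,0,0],[-0.0354,0.0438,0],-1],[[0,0,0],[-0.0354,0.0438,0],-1],[[0,0,0],[-0.0354,0.0438,0],-1]]'
python3 -m pendant '[[[0,0,10.2],[0,0,0],-1],[[0,0,10.2],[0,0,0],-1],[[0,0,10.2],[0,0,0],-1],[[0,0,10.2],[0,0,0],-1],[[0,0,10.2],[0,0,0],-1],[[0,0,10.3],[0,0,0],-1],[[0,0,0],[0,0,0],-1]]'
python3 - <<'E'
from h import *
s=st();r=R.from_rotvec(s['tool_rot']).as_matrix();print(s['position'],r.round(4),s['joint_positions'])
grab('side','side1')
# refine press axis direction/centre from first images
a=load('side1')['color'][:,:,::-1]
cv2.imwrite('pics/c4.png',cv2.resize(a[90:250,190:345],None,fx=4,fy=4,interpolation=2)[:600])
E
```

```text
time: 2.72
position: [0.5719, 0.0045, 0.3196]
tool_rot: [-2.607, -1.752, -0.0]
ft_force: [0.9, 0.3, -0.2]
grip_width: 0.997
time: 3.6
position: [0.5713, 0.006, 0.3194]
tool_rot: [3.136, 0.181, -0.001]
ft_force: [-0.4, -0.1, -0.3]
grip_width: 1.0
[0.5712806  0.00601714 0.31938067] [[ 9.934e-01  1.149e-01 -7.000e-04]
 [ 1.149e-01 -9.934e-01 -1.000e-04]
 [-7.000e-04  0.000e+00 -1.000e+00]] [-0.74387984  0.1413558   0.77990651  1.47547457 -0.09910114  1.56600176
 -1.42409195]
```

View pics/c4.png

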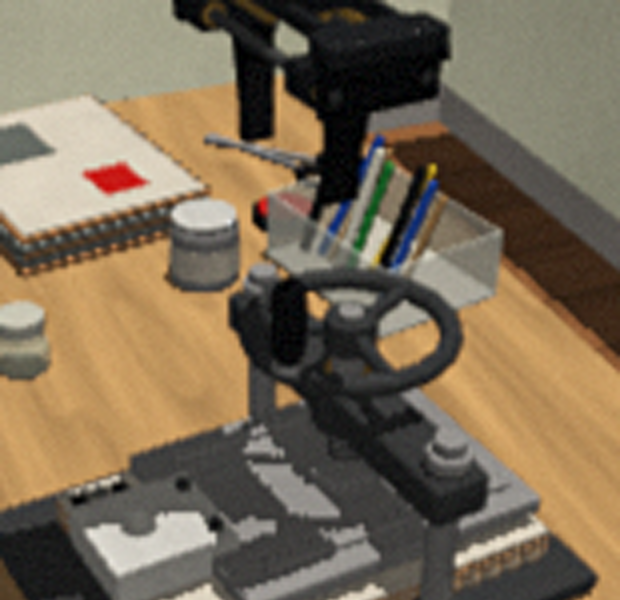

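```bash
python3 -m pendant '[[[0,0,0],[0.001,0.001,0.025],-1],[[0,0,0],[0,0,0.025],-1],[[0,0,0],[0,0,0.025],-1],[[0,0,0],[0,0,0.023],-1],[[0,0,0],[0,0,0],1],[[0,0,0],[0,0,0],1],[[0,0,0],[0,0,0],1],[[0,0,0],[0,0,0],1]]' 20
python3 -m pendant '[[[0,0,0],[0,0,0],1],[[0,0,0],[0,0,0],1]]'
```

```text
time: 4.65
position: [0.5731, 0.005, 0.2226]
tool_rot: [-3.136, -0.178, -0.002]
ft_force: [-0.0, 0.0, 0.2]
grip_width: 0.633
time: 4.9
position: [0.5727, 0.0051, 0.2219]
tool_rot: [-3.136, -0.178, -0.0]
ft_force: [-0.9, 0.2, 0.4]
grip_width: 0.404
```

```bash
python3 - <<'E'
from h import *
grab('side','side2')
a=load('side2')['color'][:,:,::-1]
cv2.imwrite('pics/c5.png',cv2.resize(a[90:250,190:345],None,fx=4,fy=4,interpolation=2)[:600])
E
```

```text
(no output)
```

View pics/c5.png

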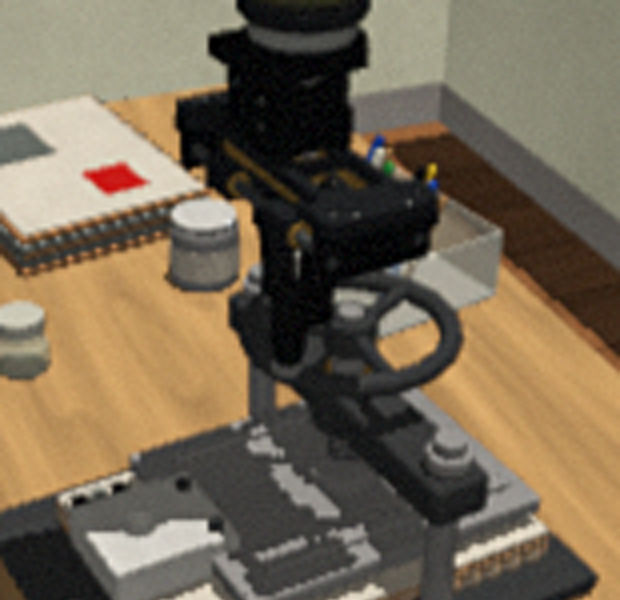

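```bash
python3 -m pendant '[[[0,0,0],[0,0,0],1],[[0,0,0],[0,0,0],1],[[0,0,0],[0,0,0],1]]'
```

```text
time: 5.32
position: [0.5729, 0.0065, 0.2219]
tool_rot: [-3.135, -0.18, -0.001]
ft_force: [0.9, 4.7, -0.5]
grip_width: 0.267
```

```bash
python3 - <<'E'
import numpy as np
prev=157
for a in range(165,526,15):
    d=70*np.array([np.cos(np.radians(a))-np.cos(np.radians(prev)),np.sin(np.radians(a))-np.sin(np.radians(prev))]);print(prev,a,d.round(1));prev=a
E
python3 -m pendant '[[[0,0,0],[-0.0032,-0.0103,0.0002],1],[[0,0,0],[-0.0024,-0.0181,0.0002],1]]'
```

```text
157 165 [-3.2 -9.2]
165 180 [ -2.4 -18.1]
180 195 [  2.4 -18.1]
195 210 [  7.  -16.9]
210 225 [ 11.1 -14.5]
225 240 [ 14.5 -11.1]
240 255 [16.9 -7. ]
255 270 [18.1 -2.4]
270 285 [18.1  2.4]
285 300 [16.9  7. ]
300 315 [14.5 11.1]
315 330 [11.1 14.5]
330 345 [ 7.  16.9]
345 360 [ 2.4 18.1]
360 375 [-2.4 18.1]
375 390 [-7.  16.9]
390 405 [-11.1  14.5]
405 420 [-14.5  11.1]
420 435 [-16.9   7. ]
435 450 [-18.1   2.4]
450 465 [-18.1  -2.4]
465 480 [-16.9  -7. ]
480 495 [-14.5 -11.1]
495 510 [-11.1 -14.5]
510 525 [ -7.  -16.9]
time: 5.58
position: [0.5644, 0.0284, 0.2215]
tool_rot: [3.132, 0.17, 0.002]
ft_force: [2.8, -2.4, -0.3]
grip_width: 0.27
```

```bash
python3 -m pendant '[[[0,0,0],[0.0024,-0.0181,0.0002],1],[[0,0,0],[0.007,-0.0169,0.0003],1],[[0,0,0],[0.0111,-0.0145,0.0002],1],[[0,0,0],[0.0145,-0.0111,0.0003],1],[[0,0,0],[0.0169,-0.007,0.0002],1],[[0,0,0],[0.0181,-0.0024,0.0003],1]]'
```

```text
time: 6.32
position: [0.6259, 0.1122, 0.2199]
tool_rot: [-3.136, -0.181, 0.001]
ft_force: [-2.3, -1.5, 5.5]
grip_width: 0.269
```

```bash
python3 -m pendant '[[[0,0,0],[0.0181,0.0024,0.0002],1],[[0,0,0],[0.0169,0.007,0.0003],1],[[0,0,0],[0.0145,0.0111,0.0002],1],[[0,0,0],[0.0111,0.0145,0.0003],1],[[0,0,0],[0.007,0.0169,0.0002],1],[[0,0,0],[0.0024,0.0181,0.0003],1],[[0,0,0],[0,0,0],1]]'
python3 - <<'E'
from h import *
print(st()['joint_positions'])
d=grab('top','top3');grab('side','side3')
z=np.vstack([cv2.resize(load(t)['color'][110:260,165:345][:,:,::-1],None,fx=2,fy=2,interpolation=2) for t in('top3','side3')])
cv2.imwrite('pics/c6.png',z)
E
```

```text
time: 7.2
position: [0.7031, 0.0457, 0.2184]
tool_rot: [3.134, 0.173, -0.001]
ft_force: [-4.3, -5.1, 3.5]
grip_width: 0.271
[-0.57858919  0.50062427  0.71117535  1.2875624  -0.31759437  1.46703271
 -1.35759649]
```

View pics/c6.png

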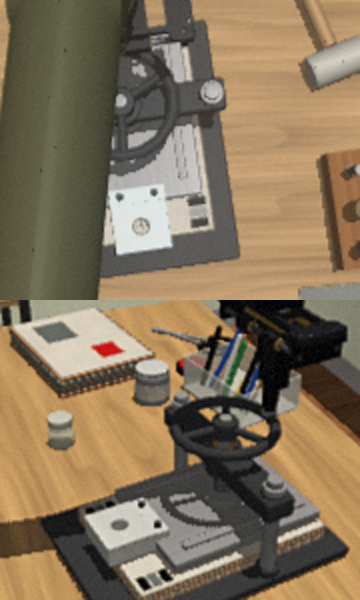

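```bash
python3 -m pendant '[[[0,0,0],[-0.0024,0.0181,0.0002],1],[[0,0,0],[-0.007,0.0169,0.0003],1],[[0,0,0],[-0.0111,0.0145,0.0002],1],[[0,0,0],[-0.0145,0.0111,0.0003],1],[[0,0,0],[-0.0169,0.007,0.0002],1],[[0,0,0],[-0.0181,0.0024,0.0003],1]]'
python3 -m pendant '[[[0,0,0],[-0.0181,-0.0024,0.0002],1],[[0,0,0],[-0.0169,-0.007,0.0003],1],[[0,0,0],[-0.0145,-0.0111,0.0002],1],[[0,0,0],[-0.0111,-0.0145,0.0003],1],[[0,0,0],[-0.007,-0.0169,0.0002],1],[[0,0,0],[-0.0024,-0.0181,0.0003],1]]'
```

```text
time: 8.05
position: [0.6422, -0.0271, 0.217]
tool_rot: [-3.134, -0.18, -0.006]
ft_force: [1.4, 6.4, 4.5]
grip_width: 0.267
time: 8.8
position: [0.5642, 0.0302, 0.2155]
tool_rot: [3.134, 0.174, 0.003]
ft_force: [1.8, -3.4, 2.9]
grip_width: 0.269
```

```bash
python3 -m pendant '[[[0,0,0],[0.0024,-0.0181,0.0002],1],[[0,0,0],[0.007,-0.0169,0.0003],1],[[0,0,0],[0.0111,-0.0145,0.0002],1],[[0,0,0],[0.0145,-0.0111,0.0003],1],[[0,0,0],[0.0169,-0.007,0.0002],1],[[0,0,0],[0.0181,-0.0024,0.0003],1]]'
python3 -m pendant '[[[0,0,0],[0.0181,0.0024,0.0002],1],[[0,0,0],[0.0169,0.007,0.0003],1],[[0,0,0],[0.0145,0.0111,0.0002],1]]'
```

```text
time: 9.55
position: [0.6256, 0.1122, 0.2139]
tool_rot: [-3.135, -0.181, 0.001]
ft_force: [-2.1, -1.2, 5.4]
grip_width: 0.27
time: 9.93
position: [0.6774, 0.0968, 0.2131]
tool_rot: [-3.135, -0.181, 0.001]
ft_force: [-3.9, -0.5, 7.2]
grip_width: 0.271
```

```bash
python3 -m pendant '[[[0,0,0],[0.0111,0.0145,0.0003],1],[[0,0,0],[0.007,0.0169,0.0002],1]]'
python3 -m pendant '[[[0,0,0],[0.0012,0.009,0.0001],1]]'
python3 -m pendant '[[[0,0,0],[0.0008,0.005,0.0001],1]]'
python3 -m pendant '[[[0,0,0],[0.0003,0.004,0.0],1]]'
```

```text
time: 10.18
position: [0.6987, 0.0674, 0.2126]
tool_rot: [-3.135, -0.18, 0.001]
ft_force: [-5.7, 0.7, 6.4]
grip_width: 0.27
time: 10.3
position: [0.7016, 0.0572, 0.2125]
tool_rot: [-3.136, -0.177, -0.002]
ft_force: [-2.0, 2.8, 4.5]
grip_width: 0.27
time: 10.42
position: [0.7023, 0.0532, 0.2125]
tool_rot: [-3.135, -0.178, -0.001]
ft_force: [-3.1, 2.6, 3.8]
grip_width: 0.271
time: 10.55
position: [0.7027, 0.0503, 0.2124]
tool_rot: [-3.134, -0.18, 0.0]
ft_force: [-3.5, 7.9, 3.8]
grip_width: 0.27
```

```bash
python3 -m pendant '[[[0,0,0],[0,0.003,0],1],[[0,0,0],[0,0,0],1]]'
python3 -m pendant '[[[0,0,0],[0,0.003,0],1],[[0,0,0],[0,0,0],1]]'
```

```text
time: 10.8
position: [0.7027, 0.0504, 0.2125]
tool_rot: [-3.131, -0.184, 0.001]
ft_force: [-2.9, 7.0, 5.4]
grip_width: 0.268
time: 11.05
position: [0.7027, 0.0504, 0.2124]
tool_rot: [-3.127, -0.187, 0.002]
ft_force: [-3.8, 9.5, 5.8]
grip_width: 0.273
```

```bash
python3 -m pendant '[[[0,0,0],[0,-0.006,0],1],[[0,0,0],[0,0,0],-1],[[0,0,0],[0,0,0],-1],[[0,0,0],[0,0,0],-1],[[0,0,0],[0,0,0],-1],[[0,0,0],[0,0,0],-1],[[0,0,0],[0,0,-0.02],-1],[[0,0,0],[0,0,-0.05],-1]]'
python3 -m pendant '[[[0,0,0],[0,0,-0.03],-1],[[0,0,0],[-0.01,0.05,0],-1],[[0,0,0],[-0.03,0.05,0],-1],[[0,0,0],[-0.04,0.05,0],-1],[[0,0,0],[-0.04,0.05,0],-1],[[0,0,0],[-0.04,0.05,0],-1],[[0,0,0],[-0.04,0.04,0],-1]]'
python3 - <<'E'
from h import *
s=st();r=R.from_rotvec(s['tool_rot']).as_matrix();print(s['position'],r.round(4),s['joint_positions'])
grab('side','side4');grab('top','top4')
z=np.hstack([cv2.resize(load(t)['color'][100:350,165:365][:,:,::-1],None,fx=2,fy=2,interpolation=2) for t in('top4','side4')])
cv2.imwrite('pics/c7.png',z)
E
```

```text
time: 12.05
position: [0.7016, 0.0489, 0.2818]
tool_rot: [3.137, 0.178, -0.007]
ft_force: [0.2, 0.1, 1.1]
grip_width: 0.96
time: 12.92
position: [0.5379, -0.2611, 0.3144]
tool_rot: [3.136, 0.175, 0.004]
ft_force: [0.3, -0.8, -0.0]
grip_width: 0.999
[ 0.53793396 -0.26105596  0.31437954] [[ 9.938e-01  1.112e-01  2.500e-03]
 [ 1.112e-01 -9.938e-01 -9.000e-04]
 [ 2.400e-03  1.100e-03 -1.000e+00]] [-0.28774518  0.22322659  0.84451394  1.42428882 -0.16685842  1.56510956
 -0.91461054]
```

View pics/c7.png

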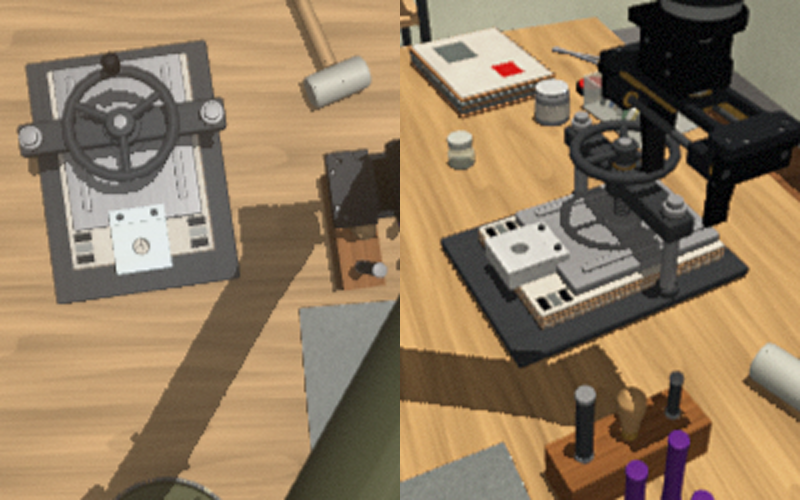

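```bash
python3 - <<'E'
from h import *
t=load('top4');s=load('side4')
a=cv2.resize(t['color'][195:243,212:260][:,:,::-1],None,fx=8,fy=8,interpolation=2)
b=cv2.resize(s['color'][205:253,200:248][:,:,::-1],None,fx=8,fy=8,interpolation=2)
cv2.imwrite('pics/c8.png',np.hstack([a,b]))
for n,d,(r0,r1,c0,c1) in(('top',t,(195,243,212,260)),('side',s,(205,253,200,248))):
    g=cv2.cvtColor(d['color'],cv2.COLOR_RGB2GRAY); print(n);
    if n=='top': print(g[216:231,226:246])
    else: print(g[216:232,212:238])
E
```

```text
top
[[232 232 233 233 233 233 232 233 233 232 233 232 234 232 233 233 231 233
  233 232]
 [233 233 233 232 233 233 233 233 233 233 233 234 233 233 233 233 234 233
  233 233]
 [232 233 234 232 233 232 233 234 220 209 222 223 231 233 233 233 234 234
  234 234]
 [234 233 234 231 232 231 221 189 202 159 156 163 208 231 233 234 233 234
  232 231]
 [232 232 233 233 233 228 177 188 209 171 188 138 148 207 229 232 233 234
  235 233]
 [231 232 234 234 233 201 174 203 214 163 205 197 140 166 227 234 233 232
  232 233]
 [233 233 234 231 235 170 192 208 189 147 179 210 174 143 224 232 233 233
  233 233]
 [234 233 235 233 233 167 194 188 200 193 176 205 202 147 223 234 234 233
  233 233]
 [233 234 234 233 233 180 165 197 211 212 182 204 209 175 225 233 233 233
  234 234]
 [233 232 233 232 232 217 158 203 211 212 204 210 173 200 231 233 232 233
  233 233]
 [233 233 231 232 233 232 202 168 185 188 188 196 189 225 233 233 231 234
  232 234]
 [233 235 233 233 233 233 228 220 216 204 201 222 228 232 233 232 232 234
  233 232]
 [231 232 232 232 232 233 232 234 231 228 226 233 232 234 233 234 232 232
  
[... 1229 characters left out ...]
09 163 213
  221 217 215 218 217 212 215 216]
 [197 229 224 223 223 219 217 222 216 198 167 142 142 141 155 171 211 219
  218 216 219 217 216 216 214 213]
 [148 212 231 225 222 221 218 217 219 219 209 202 206 207 214 212 224 223
  221 215 215 214 217 217 215 216]
 [110 179 227 230 224 219 221 220 215 217 219 219 220 221 222 224 223 220
  217 220 216 217 217 218 219 219]
 [ 95 126 201 229 225 225 221 222 220 219 221 217 221 221 221 222 221 218
  220 221 219 217 217 220 225 215]
 [ 87  95 141 198 230 226 223 220 219 217 218 219 216 218 221 221 220 220
  223 219 222 225 213 191 184 159]
 [ 95  86 100 155 230 232 223 221 220 219 218 219 218 217 218 225 222 226
  225 220 206 185 152 135 134 119]]
```

View pics/c8.png

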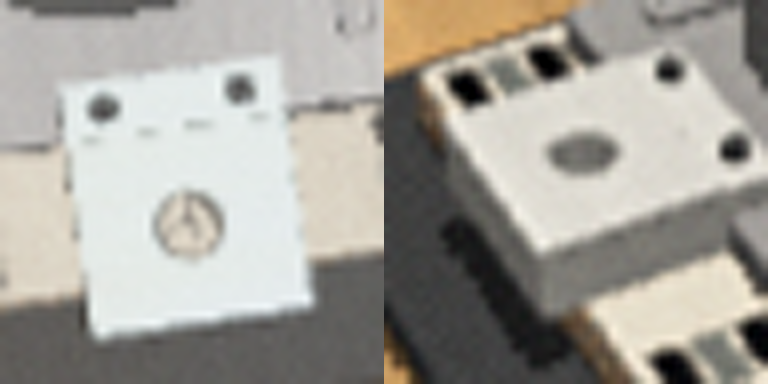

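```bash
cat >> h.py <<'E'
def holec(d,box,thr):
    r0,r1,c0,c1=box; g=cv2.cvtColor(d['color'][r0:r1,c0:c1],cv2.COLOR_RGB2GRAY)
    g=cv2.resize(g,None,fx=8,fy=8,interpolation=cv2.INTER_CUBIC)
    m=(g<thr).astype(np.uint8); c=max(cv2.findContours(m,0,2)[0],key=cv2.contourArea)
    h=cv2.convexHull(c); (x,y),ax,an=cv2.fitEllipse(h)
    return ((x+.5)/8-.5+c0,(y+.5)/8-.5+r0),np.array(ax)/8
E
python3 - <<'E'
from h import *
t=load('top4');s=load('side4')
for th in(195,205,212):
  a,ax=holec(t,(213,232,226,246),th);b,bx=holec(s,(219,230,216,232),th-15)
  p,e=tri(s,b,t,a);print(np.round(a,2),ax,np.round(b,2),bx,p.round(4),round(e,4),'z.076:',onz(t,*a,.076).round(4),onz(s,*b,.076).round(4))
# hub and grip top, platen corners
P={'hub':((165+627/2,100+142/2-0),(165+120/2,100+122/2)),}
for k,(u,v) in {'hubT':(225,161)}.items(): pass
rng=t['range_z']
for uv in((225,161),(220,132)): print(uv,depth(t,*uv).round(4))
for uv in((229,212),(240,232),(222,226)): print('guide top',uv,depth(t,*uv).round(4))
# block line: sockets from start image
E
```

```text
[236.66 222.1 ] [5.71402073 8.2566309 ] [224.43 223.73] [5.74989462 9.34868717] [0.4686 0.0188 0.0773] 0.0033 z.076: [0.4701 0.0184 0.076 ] [0.4675 0.0209 0.076 ]
[235.15 222.67] [9.09868717 9.45290947] [224.43 223.73] [6.05303526 9.68015766] [0.4683 0.0229 0.0741] 0.0004 z.076: [0.4686 0.0228 0.076 ] [0.4675 0.0209 0.076 ]
[235.17 222.71] [9.45360374 9.62007713] [224.41 223.73] [6.29979706 9.97254276] [0.4682 0.0228 0.0742] 0.0004 z.076: [0.4684 0.0227 0.076 ] [0.4674 0.0209 0.076 ]
(225, 161) [0.6302 0.0403 0.2009]
(220, 132) [0.6947 0.0478 0.2534]
guide top (229, 212) [0.4997 0.0396 0.0778]
guide top (240, 232) [0.4416 0.0094 0.0806]
guide top (222, 226) [0.46   0.0609 0.0746]
```

```bash
python3 - <<'E'
from h import *
t=load('top0');s=load('side0')
for uv in((388,229.5),(382,211.5),(405,214.5)): print('purple top',depth(t,*uv).round(3))
hsv=cv2.cvtColor(t['color'],cv2.COLOR_RGB2HSV);m=cv2.inRange(hsv,(125,80,30),(155,255,255))
n,l,stt,c=cv2.connectedComponentsWithStats(m)
for i in range(1,n):
    if stt[i,4]>10: 
        ys,xs=np.where(l==i);pts=np.array([depth(t,x,y) for x,y in zip(xs,ys)]);print(stt[i],pts.min(0).round(3),pts.max(0).round(3))
E
```

```text
purple top [ 0.44  -0.394  0.148]
purple top [ 0.489 -0.379  0.15 ]
purple top [ 0.479 -0.441  0.152]
[378 208   8   7  43] [ 0.481 -0.441 -0.002] [ 0.498 -0.368  0.155]
[401 212   7   6  38] [ 0.472 -0.448  0.147] [ 0.486 -0.43   0.154]
[384 227   7   6  36] [ 0.433 -0.399  0.146] [ 0.489 -0.02   1.195]
```

```bash
python3 -m pendant '[[[0,0,0],[-0.038,0.009,0],-1],[[0,0,0],[-0.038,0.009,0],-1],[[0,0,0],[-0.038,0.01,0],-1],[[0,0,0],[0,0,0.04],-1],[[0,0,0],[0,0,0.04],-1],[[0,0,0],[0,0,0],-1]]' 30
python3 - <<'E'
from h import *
s=st();r=R.from_rotvec(s['tool_rot']).as_matrix();print(s['position'],r.round(4))
grab('side','side5')
cv2.imwrite('pics/c9.png',cv2.resize(load('side5')['color'][190:384,190:384][:,:,::-1],None,fx=3,fy=3,interpolation=2))
E
```

```text
time: 13.78
position: [0.4279, -0.2982, 0.2315]
tool_rot: [-3.135, -0.177, 0.004]
ft_force: [0.2, -0.1, 0.1]
grip_width: 0.997
[ 0.42785219 -0.29824379  0.23153813] [[ 0.9937  0.1123 -0.0029]
 [ 0.1123 -0.9937  0.0019]
 [-0.0027 -0.0022 -1.    ]]
```

View pics/c9.png

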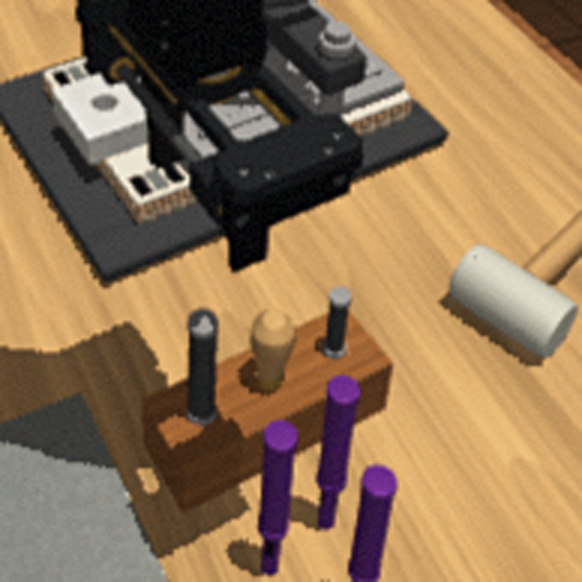

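```bash
python3 -m pendant '[[[0,0,0],[0,0.003,0.02],-1],[[0,0,0],[0,0,0.03],-1],[[0,0,0],[0,0,0.03],-1],[[0,0,0],[0,0,0.03],-1],[[0,0,0],[0,0,0.021],-1],[[0,0,0],[0,0,0],0],[[0,0,0],[0,0,0],0.3]]' 20
python3 -m pendant '[[[0,0,0],[0,0,0],0.5],[[0,0,0],[0,0,0],0.5],[[0,0,0],[0,0,0],0.5],[[0,0,0],[0,0,0],0.5]]'
python3 - <<'E'
from h import *
grab('side','side6')
cv2.imwrite('pics/c10.png',cv2.resize(load('side6')['color'][190:384,190:384][:,:,::-1],None,fx=3,fy=3,interpolation=2))
E
```

```text
time: 14.7
position: [0.4312, -0.3029, 0.1036]
tool_rot: [3.135, 0.178, 0.004]
ft_force: [0.1, 0.5, 0.0]
grip_width: 0.854
time: 15.2
position: [0.4296, -0.3019, 0.1015]
tool_rot: [-3.136, -0.178, -0.0]
ft_force: [0.0, 0.2, -0.7]
grip_width: 0.401
```

View pics/c10.png

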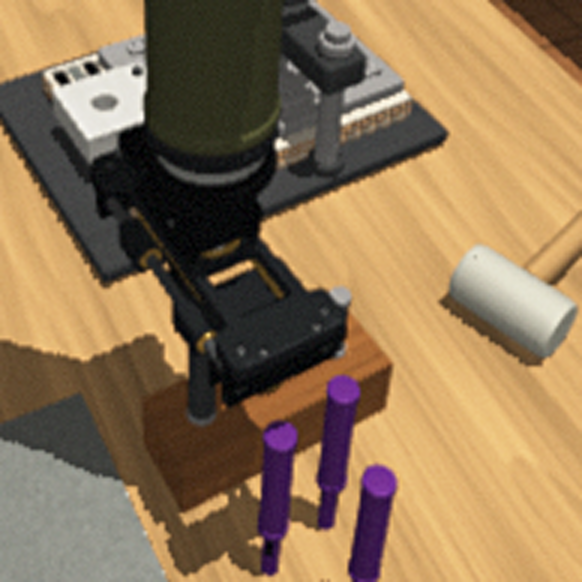

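```bash
python3 -m pendant '[[[0,0,0],[0,0,0],1],[[0,0,0],[0,0,0],1],[[0,0,0],[0,0,0],1],[[0,0,0],[0,0,0],1]]' 8
python3 -m pendant '[[[0,0,0],[0,0,0],1],[[0,0,0],[0,0,0],1]]' 8
```

```text
time: 15.75
position: [0.4295, -0.3016, 0.1014]
tool_rot: [-3.136, -0.178, 0.0]
ft_force: [-0.0, 1.8, 1.1]
grip_width: 0.223
time: 16.0
position: [0.4295, -0.3018, 0.1014]
tool_rot: [-3.136, -0.178, 0.0]
ft_force: [-0.3, 1.3, 0.8]
grip_width: 0.226
```

```bash
python3 -m pendant '[[[0,0,0],[0,0,0],1],[[0,0,0],[0,0,0],1],[[0,0,0],[0,0,-0.01],1],[[0,0,0],[0,0,-0.01],1],[[0,0,0],[0,0,-0.02],1],[[0,0,0],[0,0,-0.02],1],[[0,0,0],[0,0,-0.03],1],[[0,0,0],[0,0,-0.03],1]]' 40
python3 -m pendant '[[[0,0,0],[0,0,-0.02],1],[[0,0,0],[0,0,0],1],[[0,0,0],[0,0,0],1]]'
python3 - <<'E'
from h import *
s=st();r=R.from_rotvec(s['tool_rot']).as_matrix();print(s['position'],r.round(4),s['joint_positions'])
grab('side','side7');grab('top','top7')
cv2.imwrite('pics/c11.png',cv2.resize(load('side7')['color'][190:384,190:384][:,:,::-1],None,fx=3,fy=3,interpolation=2))
E
```

```text
time: 17.0
position: [0.4293, -0.3028, 0.2231]
tool_rot: [3.135, 0.176, 0.001]
ft_force: [-0.2, -1.0, -1.8]
grip_width: 0.213
time: 17.38
position: [0.4291, -0.302, 0.2409]
tool_rot: [-3.136, -0.177, 0.001]
ft_force: [-0.3, 0.7, -3.0]
grip_width: 0.211
[ 0.42910393 -0.30200496  0.24088292] [[ 9.936e-01  1.126e-01 -5.000e-04]
 [ 1.126e-01 -9.936e-01  2.000e-04]
 [-5.000e-04 -3.000e-04 -1.000e+00]] [-0.30726887  0.0224858   0.89385463  1.723152   -0.01763462  1.4049304
 -0.86858785]
```

View pics/c11.png

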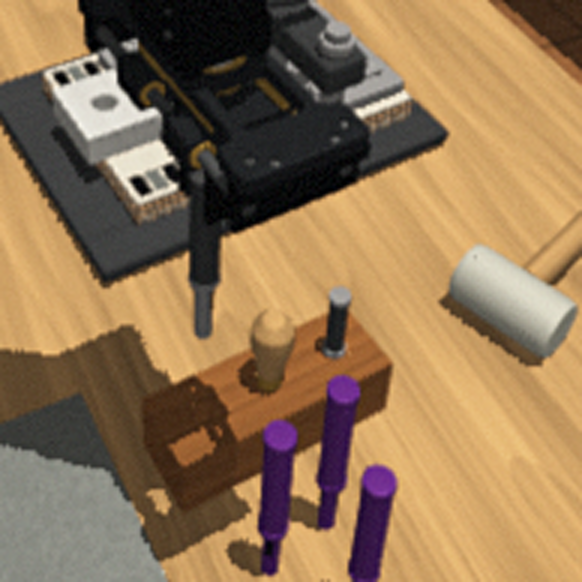

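```bash
python3 - <<'E'
from h import *
s=load('side7')
T=np.linalg.inv(s['world_to_cam']);print('cam side',T[:3,3].round(3)); t=load('top7');print('cam top',np.linalg.inv(t['world_to_cam'])[:3,3].round(3))
g=cv2.cvtColor(s['color'],cv2.COLOR_RGB2GRAY)
cv2.imwrite('pics/c12.png',np.hstack([cv2.resize(s['color'][240:310,225:295][:,:,::-1],None,fx=8,fy=8,interpolation=0)[:,:390],cv2.resize(t['color'][180:270,300:390][:,:,::-1],None,fx=4,fy=4,interpolation=0).repeat(1,0)[:560,:360] if 0 else np.pad(cv2.resize(t['color'][180:270,300:390][:,:,::-1],None,fx=4,fy=4,interpolation=0),((0,200),(0,0),(0,0)))]))
x=np.array([.4291,-.302]); 
for z in (.1445,.1945,.2): print(z,proj(s,[*x,z]).round(1))
E
```

```text
cam side [ 0.236 -0.738  0.738]
cam top [ 0.489 -0.02   1.195]
0.1445 [258.  299.7]
0.1945 [258.2 282.5]
0.2 [258.3 280.5]
```

View pics/c12.png

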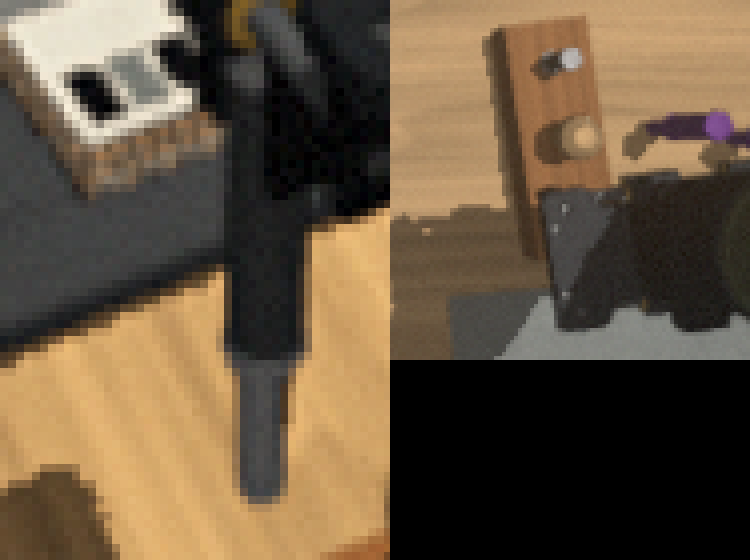

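```bash
python3 -m pendant '[[[0,0,0],[0.0095,-0.0396,0],1],[[0,0,0],[0.0095,-0.0396,0],1],[[0,0,0],[0.0095,-0.0396,0],1],[[0,0,0],[0.0095,-0.0396,0],1],[[0,0,0],[0.0095,-0.0396,0],1],[[0,0,0],[0.0095,-0.0396,0],1],[[0,0,0],[0.0095,-0.0396,0],1],[[0,0,0],[0.0095,-0.0396,0],1]]'
python3 -m pendant '[[[0,0,0],[0,0,0.02],1],[[0,0,0],[0,0,0.01],1],[[0,0,0],[0,0,0.01],1],[[0,0,0],[0,0,0],1],[[0,0,0],[0,0,0],1]]'
python3 - <<'E'
from h import *
s=st();r=R.from_rotvec(s['tool_rot']).as_matrix();print(s['position'],r.round(4),s['joint_positions'])
s=grab('side','side8');t=grab('top','top8')
cv2.imwrite('pics/c13.png',np.hstack([cv2.resize(s['color'][180:255,190:265][:,:,::-1],None,fx=7,fy=7,interpolation=0),cv2.resize(t['color'][185:260,200:235][:,:,::-1],None,fx=7,fy=7,interpolation=0)]))
E
```

```text
time: 18.48
position: [0.4689, 0.0225, 0.2405]
tool_rot: [3.136, 0.177, -0.002]
ft_force: [0.8, 0.0, -2.5]
grip_width: 0.214
time: 19.1
position: [0.4696, 0.0211, 0.2019]
tool_rot: [-3.136, -0.176, -0.001]
ft_force: [-0.1, 0.1, -2.2]
grip_width: 0.214
[0.46959265 0.02105299 0.20190199] [[ 9.937e-01  1.121e-01  8.000e-04]
 [ 1.121e-01 -9.937e-01  3.000e-04]
 [ 8.000e-04 -2.000e-04 -1.000e+00]] [-0.60689314 -0.09056007  0.480482    1.89052671  0.04282439  1.3308038
 -1.59673813]
```

View pics/c13.png

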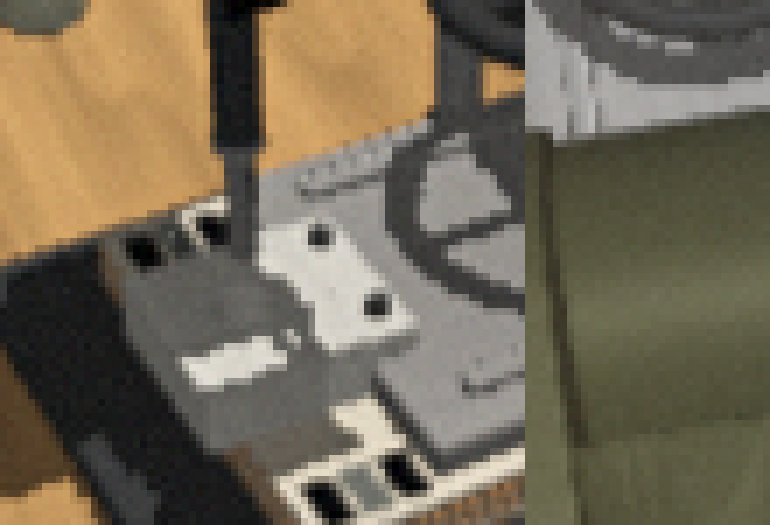

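```bash
python3 - <<'E'
from h import *
s=load('side8');g=cv2.cvtColor(s['color'],cv2.COLOR_RGB2GRAY)
print(g[198:228,216:236])
for z in (.1555,.1055,.076): print(z,proj(s,[.4683,.0211,z]).round(2))
p=np.array([.4683,.0211,.076]);b=proj(s,p)
for e in np.eye(3)*.001: print((proj(s,p+e)-b).round(3))
E
```

```text
[[145 156 160 154  71  26  26  26  24  24  25  76 172 173 167 170 167 171
  169 171]
 [145 149 160 146  62  23  26  23  28  22  28  72 152 165 167 165 168 169
  171 171]
 [146 145 153 149  75  34  28  27  28  29  41  77 142 168 170 168 167 170
  173 174]
 [148 145 149 151 100  60  63  57  59  58  69 116 164 167 163 169 167 167
  171 170]
 [151 146 149 149 140 113  69  68  75  67  98 156 166 169 165 166 164 155
  163 155]
 [153 147 145 152 157 142  71  66  69  63  98 166 172 165 161 157 152 151
  150 146]
 [153 152 149 145 155 145  64  63  61  49  81 164 164 150 154 153 147 147
  123 152]
 [157 152 147 147 152 148  73  66  62  39  70 161 159 154 152 151 143 165
  141 155]
 [163 156 156 148 144 141  78  64  64  50  67 154 157 152 154 146 124 135
  152 156]
 [160 160 152 139 112 113  71  62  66  51  63 159 156 156 153 152 128  88
  109 111]
 [153 120 130 123 149 189 115  68  68  54  62 155 157 150 153 153 146 126
  116 130]
 [121 149 189 196 216 217 139  67  62  60  79 159 155 149 151 150 154 149
  147 156]
 [194 194 153 131 136 158  95  66  70  62  87 154 153 150 150 148 150 153
  160 
[... 866 characters left out ...]
92  89  91  95 100 102 106 102 104  98  89  85  90 107 163 211
  211 208]
 [ 91  93  94  93  92  93  95 101 100 103 104 100  96  91  90  88 130 212
  209 210]
 [ 92  91  96  91  87  87  96  97 101 101 100  96  89  85  91  91 103 142
  160 213]
 [ 96  90  89  90  83  85  96  99 101 106 104 100  94  89  89  91  85  90
  123 212]
 [ 96  92  95  90  88  86  91 100  99 105 102 101  96  91  90  87  92  88
  126 214]
 [ 93  95  92  92  95  91  98  94 101  97  92  95  93  90  91  97  89  88
  127 213]
 [ 95  93  93  97  92  91  87  90  88  92 101 100  98  89 118 176 105  86
  130 214]]
0.1555 [223.43 200.31]
0.1055 [224.23 215.21]
0.076 [224.68 223.6 ]
[ 0.345 -0.09 ]
[-0.119 -0.217]
[-0.015 -0.28 ]
```

```bash
python3 -m pendant '[[[0,0,0],[0,-0.0012,0.01],1],[[0,0,0],[0,0,0.01],1],[[0,0,0],[0,0,0.003],1],[[0,0,0],[0,0,0],1],[[0,0,0],[0,0,0],1]]'
python3 - <<'E'
from h import *
st0=st();p=st0['position'];print(p)
s=grab('side','side9');g=cv2.cvtColor(s['color'],cv2.COLOR_RGB2GRAY)
tip=np.array([p[0]-.0013,p[1],p[2]-.0964]);print('tip exp',tip,proj(s,tip).round(2))
print(g[208:230,216:236])
W=s['world_to_cam']
res=[]
for v in range(208,222):
  for u in(223,224,225):
    P=depth(s,u,v); o,r=ray(s,u,v); res.append(P)
res=np.array(res);print('tube surf median',np.median(res[:,:2],0),res.std(0))
# expected near surface: axis - 6mm toward cam horizontally
c=np.linalg.inv(W)[:3,3];h=(c-tip)[:2];h/=np.linalg.norm(h);print('axis from depth',np.median(res[:,:2],0)-h*.0057)
s4=load('side4');Q=np.array([depth(s4,u,v) for v in range(219,234) for u in range(216,234)])
k=[ (u,v) for v in range(219,234) for u in range(216,234)]
print('guide top z med',np.median(Q[:,2]),Q[:,2].std())
cv2.imwrite('pics/c14.png',cv2.resize(s['color'][180:255,190:265][:,:,::-1],None,fx=8,fy=8,interpolation=0))
E
```

```text
time: 19.82
position: [0.4694, 0.0226, 0.1787]
tool_rot: [-3.136, -0.178, -0.001]
ft_force: [-0.2, 0.3, -1.5]
grip_width: 0.213
[0.46938309 0.02260714 0.17870098]
tip exp [0.46808309 0.02260714 0.08230098] [224.33 221.53]
[[154 125 131 127 119  80  59  63  58  58  69 104 147 156 151 153 149 128
  119 130]
 [115 146 192 201 207 186  96  66  69  67  92 147 156 150 155 151 150 149
  146 152]
 [128 188 159 132 139 155  83  65  71  62  84 156 156 151 148 151 151 153
  159 167]
 [166 148  63  25  37  63  55  67  60  57  62 147 155 149 151 154 172 182
  190 155]
 [114  97  34   5   6  17  43  71  66  50  50 142 177 186 189 198 206 202
  137  92]
 [ 60  96 124  35   9  17  43  66  65  51  80 194 206 205 206 211 217 205
   70  40]
 [ 44  69 109  91  23  21  53  69  66  53  94 219 214 206 207 208 212 201
   66  33]
 [ 43  48  79 119  69  74  70  66  66  57  99 219 214 209 209 207 210 210
  177 139]
 [ 64  72  88 109  89  91  72  64  69  61 108 219 217 209 206 207 208 213
  213 205]
 [ 89  88  91  93  91  96  75  63  69  60  87 168 211 216 213 207 207 207
  209 217]
 [ 92  94  93  94  97  91  7
[... 462 characters left out ...]
  87 106
  162 206]
 [ 98  95  94  90  87  88  96 101 101 102 101 100  88  84  92  94  90  86
  102 164]
 [ 93  94  94  92  88  84  92 100 105 100 102 106  96  93  93  96  90  89
  116 188]
 [ 96  95  91  94  92  91  93  97 103  99  94  94  88  88  93  92  91  85
  105 161]
 [ 97  96  95  92  90  94  92  90  90  89 102 100 100  96  92  89  93 100
   90 126]
 [ 99  93  96  88  90  86  88  85  98 126 191 196 195 183  97  87 121 177
   93  98]
 [ 95  94  91  87  99  96  97 123 188 197 219 219 217 204 108  95 106 135
   93  90]]
tube surf median [0.46614495 0.01687884] [0.00197586 0.00269791 0.0148838 ]
axis from depth [0.46780574 0.02233153]
guide top z med 0.0763136088508164 0.0895323830188761
```

View pics/c14.png

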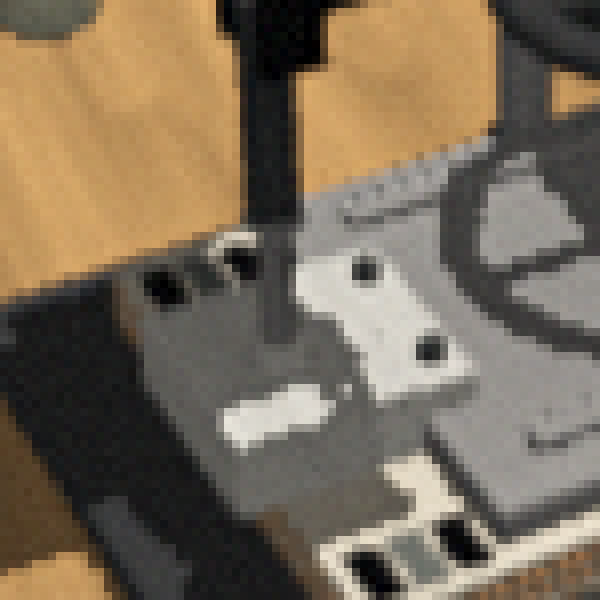

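```bash
python3 -m pendant '[[[0,0,0],[0,0.0005,0],1],[[0,0,0],[0,0,0.004],1],[[0,0,0],[0,0,0.004],1],[[0,0,0],[0,0,0.004],1],[[0,0,0],[0,0,0],1],[[0,0,0],[0,0,0],1]]'
python3 - <<'E'
from h import *
st0=st();p=st0['position'];print(p)
s=grab('side','side10');g=cv2.cvtColor(s['color'],cv2.COLOR_RGB2GRAY)
print(g[214:232,214:236])
cl=cv2.createCLAHE(4,(4,4)).apply(g)
cv2.imwrite('pics/c15.png',np.hstack([cv2.resize(s['color'][195:245,200:250][:,:,::-1],None,fx=8,fy=8,interpolation=2),cv2.cvtColor(cv2.resize(np.clip((g[195:245,200:250].astype(int)-40)*3,0,255).astype(np.uint8),None,fx=8,fy=8,interpolation=2),8)]))
E
```

```text
time: 20.62
position: [0.4693, 0.0221, 0.1665]
tool_rot: [-3.137, -0.178, -0.0]
ft_force: [-0.2, -0.4, -1.7]
grip_width: 0.213
[0.46927037 0.02209486 0.16650636]
[[ 48  48  51  70 101  44  13  29  50  67  66  53  99 217 218 210 207 208
  213 199  64  34]
 [ 60  41  43  48  61  67  65  77  69  67  65  49  97 221 213 210 208 207
  208 211 178 144]
 [ 83  56  64  73  83  95  96  94  73  66  68  54  97 220 214 213 207 206
  206 212 215 204]
 [ 93  85  90  94  96  97  96  87  64  69  68  55  59 140 166 212 210 211
  203 211 211 213]
 [ 92  94  92  94  94  93  97  91  77  66  68  55  30  74 133 217 215 209
  210 209 209 210]
 [ 92  91  91  92  94  93  97  93  78  68  68  59  43  74 104 145 148 161
  209 209 208 208]
 [ 94  94  95  94  94  90  92  93  75  66  69  63  61  83  92  90  89 107
  162 210 214 207]
 [ 91  94  89  89  93  95  93  94  78  65  70  64  67  84  92  92  92  87
  107 160 210 212]
 [ 95  95  95  91  93  97  94  95  83  67  67  63  67  87  97  94  92  94
   89 107 162 214]
 [ 94  91  96  90  93  92  89  93  93  63  67  62  69  88  97  92  93  89
   89  87 128 206]
 [ 98  90  97  94  90  92  84  85  87  66  68  64  67  81  92  85  91  90
   95  89 104 160]
 [ 94  99  95  94  91  93  87  90  87  71  63  65  66  88  97  92  90  93
   91  86  86 101]
 [ 98  97  95  93  96  92  93  90  92  81  73  69  76  89  92  89  93  92
  102  89  90 117]
 [ 99  95  96  97  94  95  95  97  92  88  89  88  86  91 104  98  85 117
  175  99  92 128]
 [ 97 100  94  97  95  94  90  87  88  86  89  99  98 127 194 182 106 102
  136  91  88 107]
 [ 95  96  92  95  91  92  84  89  98  96 124 187 194 198 219 214 179 103
   91  86  93  86]
 [ 93  98 102  90  92 100  96 124 187 190 194 216 215 216 217 217 217 181
   94  85  87  94]
 [ 92  93  97  91 132 190 195 198 215 211 214 214 216 215 217 219 220 205
  105  94  97  95]]
```

View pics/c15.png

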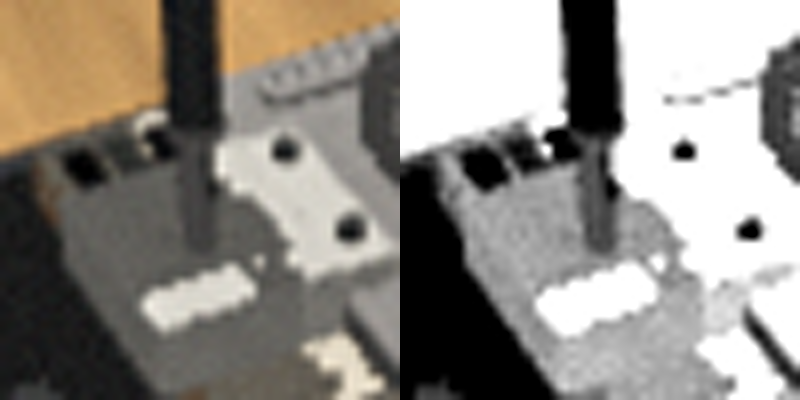

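```bash
python3 -m pendant '[[[0,0,0],[0,0,0.004],1],[[0,0,0],[0,0,0.004],1],[[0,0,0],[0,0,0.003],1],[[0,0,0],[0,0,0],1]]'
python3 -m pendant '[[[0,0,0],[0,0,0.003],1],[[0,0,0],[0,0,0.003],1],[[0,0,0],[0,0,0.002],1],[[0,0,0],[0,0,0],1],[[0,0,0],[0,0,0],1],[[0,0,0],[0,0,0],1]]'
python3 - <<'E'
from h import *
st0=st();p=st0['position'];print(p,st0['qd'].round(4),R.from_rotvec(st0['tool_rot']).as_matrix()[:,2])
s=grab('side','side11');g=cv2.cvtColor(s['color'],cv2.COLOR_RGB2GRAY);t=grab('top','top11')
print(g[214:230,218:232])
cv2.imwrite('pics/c16.png',np.hstack([cv2.resize(s['color'][175:245,190:260][:,:,::-1],None,fx=8,fy=8,interpolation=2)]))
# shank line for tilt: collar centre/edges
print(g[190:214,216:234])
print([proj(s,[.468,.022,z]).round(2) for z in(.051,.076,.101,.15)])
E
```

```text
time: 21.18
position: [0.4689, 0.0221, 0.1551]
tool_rot: [3.136, 0.178, -0.001]
ft_force: [-1.2, 0.9, -1.7]
grip_width: 0.212
time: 21.92
position: [0.4693, 0.0221, 0.1476]
tool_rot: [-3.136, -0.178, -0.0]
ft_force: [0.7, 0.4, -2.0]
grip_width: 0.211
[0.4693189  0.02212119 0.14759473] [-0.0008 -0.0007  0.0019  0.0008  0.0015  0.001  -0.0018] [ 3.09068071e-04  1.31271992e-04 -9.99999944e-01]
[[ 68  39  18  21  27  29  27  27  23  62 161 216 213 209]
 [ 64  73  58  40  25  32  29  24  22  42 135 214 210 208]
 [ 82  94  88  52  32  26  28  22  29  50 126 214 213 211]
 [ 97  97  91  75  58  63  53  59  55  68 127 216 215 207]
 [ 95  96  95  85  76  67  72  69  64  74 105 167 214 215]
 [ 96  98  96  91  80  64  69  66  56  75  93 110 165 211]
 [ 94  95  96  91  78  69  67  62  41  72  93  89 102 143]
 [ 93  95  95  94  72  63  67  64  38  65  95  94  87  92]
 [ 97  96  94  95  81  70  69  61  33  60  99  96  93  89]
 [ 92  89  86  91  89  63  68  66  36  60  95  94  92  95]
 [ 92  89  84  86  90  62  69  64  46  75  96  90  90  92]
 [ 95  93  92  88  86  64  64  65  65  78  95  90  93  95
[... 1440 characters left out ...]
[165 158 156 148 104  26  23  29  30  25  22  71 159 161 157 148 125 136]
 [166 157 158 144  91  21  24  28  28  22  24  74 160 156 155 151 129  92]
 [158 122 132 130 125  29  21  25  28  31  20  70 158 156 153 155 148 125]
 [106 118 193 205 194  54  25  28  30  21  24  70 155 157 149 153 154 151]
 [ 86 108 154 137 118  31  20  33  25  27  25  56 138 156 152 149 151 154]
 [ 82  61  54  33  34  18  24  32  25  26  19  52 130 157 154 157 167 184]
 [ 68  74  29  12  15  25  31  31  24  28  24  64 153 192 190 199 208 203]
 [ 55  79  59  18  10  22  29  32  26  28  21  72 174 212 210 210 218 207]]
[array([224.85, 230.33]), array([224.47, 223.43]), array([224.09, 216.34]), array([223.3 , 201.83])]
```

View pics/c16.png

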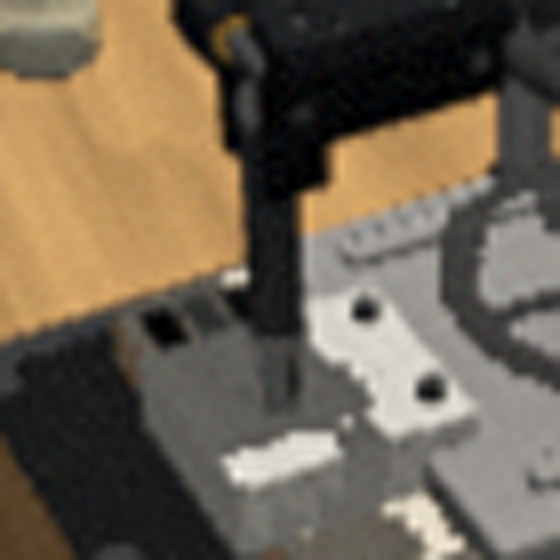

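```bash
python3 - <<'E'
from h import *
c=None
for tag in('side11','side10'):
    s=load(tag);c=np.linalg.inv(s['world_to_cam'])[:3,3];h=(c[:2]-[.468,.022]);h/=np.linalg.norm(h)
    for rows,rad in((range(200,214),.0093),(range(219,225),.0057)):
        P=np.array([depth(s,u,v) for v in rows for u in(223,224,225)]);print(tag,rows,(np.median(P[:,:2],0)-h*rad).round(4),P.std(0).round(4))
for tag in('side4','side0'):
    s=load(tag)
    k=[(u,v) for v in range(228,234) for u in range(220,232)];print('plane z',np.median([depth(s,*q)[2] for q in k]))
s=st();print(s['time'],s['position'],s['qd'].round(4),s['ft_force'])
E
```

```text
side11 range(200, 214) [0.469  0.0209] [0.0021 0.0014 0.0133]
side11 range(219, 225) [0.467  0.0226] [0.002  0.002  0.0063]
side10 range(200, 214) [0.4691 0.0211] [0.0021 0.0017 0.0135]
side10 range(219, 225) [0.4671 0.0222] [0.0022 0.0011 0.0059]
plane z 0.07676726903112335
plane z 0.08500473015408938
22.025 [0.4692883  0.02212555 0.14756416] [-0.0019  0.0002 -0.      0.0003 -0.0004  0.0003 -0.0019] [ 0.06679237 -0.07543831 -2.27838286]
```

```bash
python3 -c "
from bench import order
print(order.close_job())"
```

```text
the job is handed in; nothing more can be done
None
```

I wound the handwheel down to its hard stop, drew out the long punch and lowered it upright into the guide hole. I handed the job in at about 22 s with the arm still gripping it at 40 N; no verdict was reported.

**Handwheel:** a further push moved the crank grip no more. The pictures show the grip on the side away from the hole and the hub at 201 mm, so the platen is down.

**Punch:**

| Check | Result |
|---|---|
| Height of cutting edge | about 51 mm, roughly 5 mm above the paper |
| Distance from hole centre | about 1 mm |
| Tool axis | within 0.1° of vertical |
| Tilt of the punch itself (side camera) | at most about 1° |
| Wrist force | only the punch's weight, no sign of contact |

**What disagreed or could not be checked:**
- The two cameras put the hole centre about 2 mm apart in y and 1 mm in x, so I took a value between them.
- The arm hid the punch from the top camera at the end, so the final check rests on the side camera and the arm's own readings.
- The side camera's picture edges and its range readings differed by 1–2 mm, which is still inside the 3 mm limit.

I did not handle the other tools, the mallet, the ink jar or the purple look-alikes.

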